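Add a module to a bench meter

ROBOT

A 6-joint arm with a two-finger parallel gripper is mounted at the origin on the work surface. World frame = base frame: x ahead of the robot, y to its left, z up, the work surface at z = 0. Lengths are in mm, angles in degrees, forces in N, time in s.
With the tool pointing down it reaches from about 225 to 725 mm from the base axis. Payload 3.1 kg.
Tool frame: the origin (TCP) lies between the finger pads; the fingertips stand 22 mm ahead of it and the grasp point (between the pads) lies 3 mm ahead of it; z points along the fingers, y is the line along which they close (so a half turn about z gives the same grasp; the last joint's range is limited). The gripper opens to 85 mm and grips with 20 to 120 N. Pads are 22 mm wide; open, the fingers measure 114 mm over their backs; the gripper's body (76 mm by 85 mm) begins 54 mm behind the grasp point. The pads swing forward as they close: fully open they stand 13 mm farther back than shut.
Start: joints at [64.469, 2.75, 5.684, 92.934, 0, 82.678], TCP at [164.058, 498.701, 218.312] pointing down, gripper open.
Joint ranges: [-166.93, 166.93], [-56.73, 111.36], [-69.38, 81.34], [-121.58, 131.49], [-85.45, 84.26], [-180, 180]. Speed limits (degrees/s): [159.86, 159.86, 180, 180, 180, 180].

INTERFACE

Orientations are given as [roll, pitch, yaw] about the fixed x, y, z axes, in that order (R = Rz(yaw) Ry(pitch) Rx(roll)).
In Python, from cell import env, optics, job, telemetry gives the robot as it stands. Calls block until the motion is done:
- env.movep(position, orientation): joint-space move of the TCP to a pose.
- env.move_l(position, frame=None, rate=150): straight line of the TCP; frame=None keeps the orientation; rate is the mean speed in mm/s.
- env.move_j(angles): joint-space move.
- env.set_gripper(opening): opening from 0.0 (shut) to 1.0 (fully open); the grip force is fixed at half the most; returns when the fingers have stopped.
- env.dwell(seconds).
- env.inverse_kinematics(position, orientation): joint angles nearest the present ones, or None.
- optics.grab_frame(name): name is "scene" or "top"; returns a dict with "pixels" (384x512x3 uint8, red, green, blue), "range_z" (384x512 float32, mm along the optical axis (not along the pixel's ray), 0 where there is no reading), "K" (3x3 intrinsics, pixels), "dist" ([k1, k2, p1, p2, k3] as OpenCV has them; the pictures are not rectified), "pose" (4x4, takes a point from camera to world coordinates). Camera axes: x right, y up, looking along -z (the intrinsics and any distortion apply to the point x, -y, -z); pixel columns grow to the right and rows downward; lengths in mm; the calibration is good to about 2 mm. A picture is of the moment at which its call begins.
A pose or a line that the arm cannot do raises env.IKError and nothing moves.
- job.close_job(): hands the job in; it is judged then, once.
Readings, each from a call of its own:
- telemetry.current_time(): time.
- telemetry.current_joint_positions(): joint angles.
- telemetry.current_qvel(): joint speeds.
- telemetry.current_joint_torque(): joint torques, N m.
- telemetry.current_tcp_pos(): TCP position.
- telemetry.current_tcp_rot(): TCP orientation.
- telemetry.current_wrist_force(): force on the tool from outside, world axes, zero at the start.
- telemetry.current_wrist_torque(): the same for the moment, N m.
- telemetry.current_gripper_width(): opening from 0.0 (shut) to 1.0 (fully open).
- telemetry.current_grasp_force(): force on a finger pad.
Only numpy, scipy, OpenCV 4.12 (cv2) and the standard library are available. Lean on these libraries where they do the work, as an engineer would, in place of code of your own. Each camera call takes 0.05 s, during which the arm holds its last target. There are 200 camera calls.

TASK

Put the module with the straight bar handle onto the sloping cradle: lay it flat on the slope, down against the front lip, and close it up flush against the meter so that no gap is left. Push the sliding end stop up against the module's other side so that it is held there. Leave the other module, the bottle, the beaker and the slide box where they are.

Things in the scene. Friction and masses are not known exactly. Their poses are not given: they have to be found in the camera images.
- module: The module to fit: a 100 x 80 x 30 mm white plastic box (100 along its x, 80 along its y), 0.25 kg. Origin at the centre of its underside, z up. On its top, in the middle, stands a grey straight bar handle, 14 mm wide (along x), 60 mm long (along y), from 30 to 56 mm above the underside. The same either way round (a half turn does not matter). It starts on the bench in one of two places.
- spare: Another module, to be left alone: a 100 x 80 x 30 mm white plastic box (100 along its x, 80 along its y), 0.25 kg, the same but with a round grey knob (34 mm diameter, 22 mm high) in place of the bar. Origin at the centre of its underside. It starts in the other of the two places.
- bed: Fixed sloping aluminium bed, 120 mm up the slope (x) by 340 mm along it (y), 24 degrees, low edge towards the robot. Origin on the bed's surface in its middle, 38 mm above the bench; x points up the slope, z square out of the surface. A lip 10 mm high runs along the low edge, inner face at x = -52 mm. The fitted module's origin is at x = -2, y = -20, z = 0 mm, sides parallel to the bed's.
- meter_face (a point): Foot of the meter's end face, the one to butt against, mid-width; axes as the bed's (at x = -2, y = 20, z = 0 mm in the bed's frame). The meter is a white box with a display, fixed on the bed, running 140 mm from here along y, 100 mm wide (x -50 to 50 from here), 30 mm high.
- stop (a joint): The sliding end stop, an upright dark steel plate across the bed at the meter's open end, on the far side of the module's place. Value in m: its inner face lies at y = -135 mm + value in the bed's frame; it grows towards the meter, 0 to 0.085 m (about 0.075 when it touches the fitted module). It slides stiffly (2.5 N) and stays where left.
- stop_face (a point): Point on the end stop's inner face (the one towards the meter), at bed level, in the middle of the plate; axes as the bed's. The plate is 80 mm across (x, -40 to 40), 12 mm thick (y, -12 to 0) and reaches to 46 mm above the bed (z); a 4 mm thick foot runs to y = -32 mm behind it.
- bottle: Bystander: amber bottle, 60 mm diameter, 130 mm high; origin under its centre.
- slide_box: Bystander: flat dark box for slides, 70 x 120 mm, 33 mm high; origin under its centre.
- beaker: Bystander: glass cup, 66 mm diameter, 75 mm high; origin under its centre.
Mind the look-alikes: they are no part of the job. What is shaped like the module but blue is not meant.

How it is judged (in metres and radians):
At the end, for the whole second after the job is handed in: The module lies flat on the bed (within 3 mm and 0.04 rad), square to it (0.04 rad), within 3 mm of the front lip and with a gap of less than 2.5 mm to the meter; the end stop's face is within 3.5 mm of the module's other side; the module is at rest and released (x of module in the frame of bed between -0.006 and 0.001 m and y of module in the frame of bed between -0.0225 and -0.017 m and z of module in the frame of bed between -0.003 and 0.003 m and angle between the z axis of module and the z axis of bed, either way round below 0.04 rad and angle between the x axis of module and the x axis of bed, either way round below 0.04 rad and y of module in the frame of stop_face below 0.0435 m and linear speed of module below 0.01 m/s); the robot touches nothing.
It fails at once if the other module is shifted by more than 20 mm (distance of spare from where it was at the start of the episode above 0.02 m).
It fails at once if the bottle is shifted by more than 20 mm (distance of bottle from where it was at the start of the episode above 0.02 m).
It fails at once if the slide box is shifted by more than 20 mm (distance of slide_box from where it was at the start of the episode above 0.02 m).
It fails at once if the beaker is shifted by more than 20 mm (distance of beaker from where it was at the start of the episode above 0.02 m).
It also fails if it takes over 46 s, if anything falls off the work surface, if the arm or the gripper's body presses on something with over 40 N, if the wrist force passes 120 N, or if a joint passes its speed limit or range.

## Working session

There is one attempt and no reset: what is moved stays moved. The work goes in short steps, each a Python script; the robot and the scene stay as the last script left them, time stands still between calls to the robot, and variables do not carry over. Pictures are saved under pics/ and viewed, at most 10 in all, crops included, and the job is handed in when it is done.

```bash
mkdir -p pics; ls
cat > h.py <<'E'
import numpy as np, cv2, pickle
from cell import env, optics, job, telemetry
def grab(n):
    f=optics.grab_frame(n); pickle.dump(f,open(f'{n}.pkl','wb')); return f
def world(f,px,depth=None,z=None):
    px=np.array(px,float).reshape(-1,1,2)
    n=cv2.undistortPoints(px,np.array(f['K']),np.array(f['dist'])).reshape(-1,2)
    d=np.c_[n[:,0],-n[:,1],-np.ones(len(n))]; P=np.array(f['pose'])
    dw=d@P[:3,:3].T
    s=np.asarray(depth,float).reshape(-1,1) if depth is not None else ((z-P[2,3])/dw[:,2])[:,None]
    return P[:3,3]+dw*s
E
python3 - <<'E'
from h import *
for n in('scene','top'):
    f=grab(n); cv2.imwrite(f'pics/{n}.png',cv2.resize(f['pixels'][:,:,::-1],(800,600)))
    print(np.round(f['pose'],3).tolist(),np.round(f['K'],1).tolist(),f['dist'],(f['range_z']>0).mean())
print(telemetry.current_time(),telemetry.current_tcp_rot())
E
```

```text
pics
[[0.761, -0.499, 0.414, 1156.267], [0.648, 0.574, -0.5, -686.308], [0.013, 0.649, 0.76, 1134.676], [0.0, 0.0, 0.0, 1.0]] [[466.0, 0.0, 244.9], [0.0, 466.0, 192.1], [0.0, 0.0, 1.0]] [-0.07183017  0.          0.          0.          0.        ] 0.9959818522135416
[[0.023, 0.985, -0.172, 385.789], [-1.0, 0.019, -0.024, -1.982], [-0.02, 0.173, 0.985, 1101.085], [0.0, 0.0, 0.0, 1.0]] [[362.7, 0.0, 255.4], [0.0, 362.7, 198.8], [0.0, 0.0, 1.0]] [-0.06859759  0.          0.          0.          0.        ] 0.9958089192708334
0.1 [-1.79876181e+02 -1.52530078e-02  1.61793016e+02]
```

View pics/scene.png

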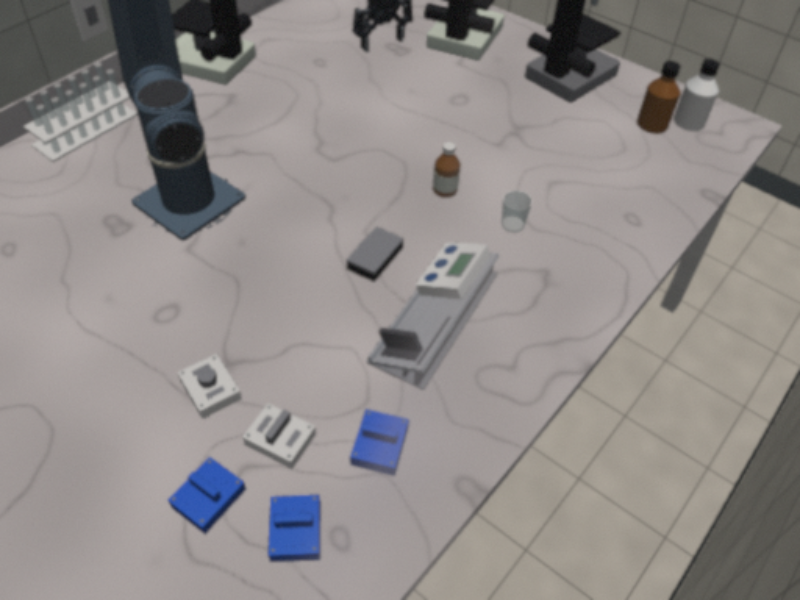

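View pics/top.png

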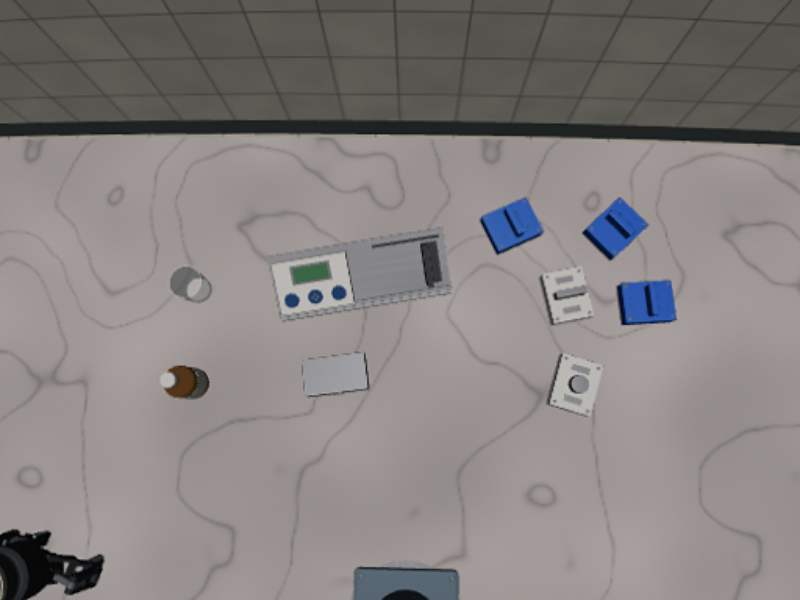

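Candidates, as pixels in the 800x600 top view:
- White box with a bar: (568,295).
- White box with a knob: (577,384), the spare.
- Blue boxes with bars: (512,225), (615,228) and (647,302), all decoys.

I choose (568,295). The meter is at (313,285), the end stop at (431,264) and the slide box at (335,374).

```bash
cat > m.py <<'E'
from h import *
def rect(f,mask,z=None):
    ys,xs=np.nonzero(mask); W=world(f,np.c_[xs,ys],z=z) if z is not None else world(f,np.c_[xs,ys],f['range_z'][ys,xs])
    return W
E
python3 - <<'E'
from m import *
f=pickle.load(open('top.pkl','rb')); im=f['pixels']; hsv=cv2.cvtColor(im,cv2.COLOR_RGB2HSV)
s=.64
white=((hsv[...,1]<22)&(hsv[...,2]>185)).astype(np.uint8)
def comp(m,c,r):
    k=np.zeros_like(m); cv2.rectangle(k,(int(c[0]*s-r),int(c[1]*s-r)),(int(c[0]*s+r),int(c[1]*s+r)),1,-1)
    n,l,st,ce=cv2.connectedComponentsWithStats(m*k); i=1+np.argmax(st[1:,4]); 
    c,_=cv2.findContours((l==i).astype(np.uint8),0,cv2.CHAIN_APPROX_NONE); return max(c,key=cv2.contourArea).reshape(-1,2)
for nm,c,z in(('module',(568,295),30),('spare',(577,384),30)):
    W=world(f,comp(white,c,32),z=z)
    print(nm,cv2.minAreaRect(W[:,:2].astype(np.float32)))
# handle: darker grey pixels inside module, higher than 45 mm
ys,xs=np.mgrid[0:384,0:512]; Wall=world(f,np.c_[xs.ravel(),ys.ravel()],f['range_z'].ravel()).reshape(384,512,3)
for c in((568,295),(577,384)):
    k=np.zeros((384,512),bool); k[int(c[1]*s)-25:int(c[1]*s)+25,int(c[0]*s)-25:int(c[0]*s)+25]=1
    h=Wall[k&(Wall[...,2]>43)]; print('handle',len(h),h.mean(0),cv2.minAreaRect(h[:,:2].astype(np.float32)))
# bed
c=comp(white,(313,285),40); hull=cv2.convexHull(c); k=np.zeros((384,512),np.uint8); cv2.fillPoly(k,[hull],1)
P=Wall[cv2.erode(k,np.ones((5,5)))>0]; m=P.mean(0); n=np.linalg.svd(P-m,full_matrices=False)[2][2]; n*=np.sign(n[2])
print('meter n',n,'tilt',np.degrees(np.arccos(n[2])),'yaw',np.degrees(np.arctan2(-n[1],-n[0])),m)
# ray/plane
Pc=f['pose'][:3,3]; W1=world(f,hull.reshape(-1,2),z=0); d=W1-Pc; H=Pc+d*(((m-Pc)@n)/(d@n))[:,None]
ex=np.array([0,0,1])-n*n[2]; ex/=np.linalg.norm(ex); ey=np.cross(n,ex)
R=cv2.minAreaRect(np.c_[(H-m)@ex,(H-m)@ey].astype(np.float32)); print('meter rect',R)
b=cv2.boxPoints(R); print(np.round(m+b[:,:1]*ex+b[:,1:]*ey,1).tolist())
Q=Wall[int(275*s)-12:int(275*s)+12,int(370*s):int(410*s)].reshape(-1,3);mm=Q.mean(0);q=np.linalg.svd(Q-mm)[2][2];print('bed n',q,mm)
for nm,(x0,y0,x1,y1) in dict(box=(285,335,385,415)).items():
    A=Wall[int(y0*s):int(y1*s),int(x0*s):int(x1*s)].reshape(-1,3);A=A[A[:,2]>25];print(nm,cv2.minAreaRect(A[:,:2].astype(np.float32)))
st=im[int(235*s):int(295*s),int(415*s):int(455*s)].min(2)<60; A=Wall[int(235*s):int(295*s),int(415*s):int(455*s)][st]; A=A[A[:,2]>60]
print('stop',len(A),A.mean(0),A.min(0),A.max(0))
a=im[150:275,320:450,::-1]; b=im[130:215,165:295,::-1]
cv2.imwrite('pics/crop.png',np.hstack([cv2.resize(a,(390,375),interpolation=2),cv2.resize(b,(400,375),interpolation=2)]))
E
```

```text
module ((611.8226928710938, -301.21917724609375), (95.16513061523438, 75.6144790649414), 11.814131736755371)
spare ((440.5712890625, -312.5162048339844), (74.2369613647461, 96.02317810058594), 73.89794921875)
handle 119 [ 596.99345636 -278.47401836  125.06571685] ((514.8727416992188, -158.202880859375), (33.619529724121094, 403.906005859375), 34.80850601196289)
handle 124 [ 436.50354673 -293.69297633  111.05998352] ((421.597412109375, -164.0291290283203), (32.08735275268555, 330.35809326171875), 6.913071632385254)
meter n [0.95914184 0.16686265 0.22848149] tilt 76.7923128181946 yaw -170.1309824311071 [614.16892832 184.80181409  71.93032004]
meter rect ((1168.1973876953125, 165.1905975341797), (1594.7994384765625, 111.41127014160156), 7.24337911605835)
[[551.4, 52.2, 432.3], [529.3, 160.5, 446.0], [207.6, -99.6, 1986.2], [229.7, -207.9, 1972.5]]
bed n [-0.97362647 -0.04767147 -0.22311193] [642.59629195  45.86571953  37.71390613]
box ((445.3957824707031, 100.48090362548828), (216.78640747070312, 95.96983337402344), 83.69029235839844)
stop 114 [655.64966706 -26.59108861  78.85298762] [616.85172306 -36.3546019   60.5467973 ] [700.20612944 -14.48713172  98.53904747]
```

View pics/crop.png

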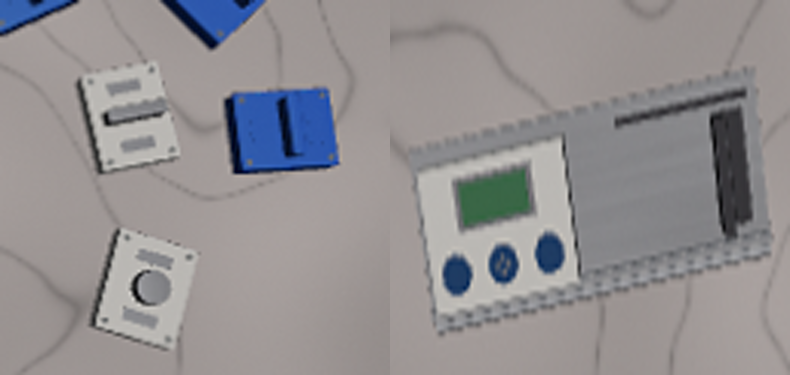

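The left crop confirms it: the bar module is at about crop (125,110) and the knob spare at (150,287). The depth has outliers, so I'll use ray/plane intersection with the known bed geometry, checked in both views.

```bash
cat > m.py <<'E'
from h import *
from scipy.spatial.transform import Rotation as Ro
def bedR(yaw): return Ro.from_euler('ZY',[yaw,-24],degrees=True).as_matrix()
def rayplane(f,px,p0,n):
    C=f['pose'][:3,3]; d=world(f,px,z=0)-C; return C+d*(((p0-C)@n)/(d@n))[:,None]
def whitemask(im):
    h=cv2.cvtColor(im,cv2.COLOR_RGB2HSV); return ((h[...,1]<22)&(h[...,2]>185)).astype(np.uint8)
def comp(m,c,r):
    k=np.zeros_like(m); cv2.rectangle(k,(int(c[0]*.64-r),int(c[1]*.64-r)),(int(c[0]*.64+r),int(c[1]*.64+r)),1,-1)
    n,l,st,ce=cv2.connectedComponentsWithStats(m*k); i=1+np.argmax(st[1:,4])
    c,_=cv2.findContours((l==i).astype(np.uint8),0,cv2.CHAIN_APPROX_NONE); return max(c,key=cv2.contourArea).reshape(-1,2)
def fitmeter(f,hull,yaw,o):
    for _ in range(8):
        R=bedR(yaw); L=(rayplane(f,hull,o+30*R[:,2],R[:,2])-o)@R
        r=cv2.minAreaRect(L[:,:2].astype(np.float32)); a=(r[2]+45)%90-45
        c=np.array(r[0]); o=o+R[:,:2]@(c-[-2,90]); o=o-R[:,0]*(o[2]-38)/R[2,0] if 0 else np.array([o[0],o[1],38.]); yaw+=a
    return o,yaw,r[1],L
E
python3 - <<'E'
from m import *
for n,c,mc in(('top',(313,285),(568,295)),('scene',(453,268),(280,435))):
    f=pickle.load(open(n+'.pkl','rb')); w=whitemask(f['pixels'])
    hull=cv2.convexHull(comp(w,c,42)).reshape(-1,2).astype(float)
    o,yaw,sz,L=fitmeter(f,hull,8.,np.array([650.,50,38]))
    print(n,'bed',o.round(1),yaw,sz,L.min(0).round(1),L.max(0).round(1))
    r=cv2.minAreaRect(world(f,comp(w,mc,32),z=30)[:,:2].astype(np.float32)); print('module',r)
    if n=='top': O,Y=o,yaw
    # stop plate: dark pixels near it, top edge plane z=46
    g=f['pixels'].max(2); cc={'top':(431,264),'scene':(402,342)}[n]; x,y=int(cc[0]*.64),int(cc[1]*.64)
    k=np.zeros_like(g); k[y-24:y+24,x-16:x+16]=1
    d=comp(((g<75)&(k>0)).astype(np.uint8),cc,30); R=bedR(Y); l=(rayplane(f,d,O+46*R[:,2],R[:,2])-O)@R
    print('stop in bed',l.min(0).round(1),l.max(0).round(1))
t=pickle.load(open('top.pkl','rb'))
h=world(t,comp((cv2.cvtColor(t['pixels'],cv2.COLOR_RGB2GRAY)<150).astype(np.uint8),(571,293),14),z=56);print('handle',cv2.minAreaRect(h[:,:2].astype(np.float32)))
h=world(t,np.array([[335,374],[302,362],[369,392]])*.64,z=33);print('slidebox c',h.round())
E
```

```text
top bed [645.9 100.1  38. ] 10.651527289568548 (94.60003662109375, 135.1520538330078) [-49.3  22.4  30. ] [ 45.3 157.6  30. ]
module ((611.8226928710938, -301.21917724609375), (95.16513061523438, 75.6144790649414), 11.814131736755371)
stop in bed [ -40.5 -148.    46. ] [  43.  -117.9   46. ]
scene bed [554.5  89.8  38. ] -60.159202575683594 (32.21999740600586, 76.77804565429688) [-42.6  73.8  30. ] [ 34.2 106.   30. ]
module ((611.0631103515625, -304.4648742675781), (94.08789825439453, 74.02954864501953), 13.16198444366455)
stop in bed [ -36.4 -186.6   46. ] [  63.2 -130.5   46. ]
handle ((611.6426391601562, -302.48175048828125), (20.48967170715332, 76.92007446289062), 10.161720275878906)
slidebox c [[449. 141.  33.]
 [470. 205.  33.]
 [417.  76.  33.]]
```

```bash
cat >> m.py <<'E'
O=np.array([645.9,100.1,38.]); YAW=10.65; B=bedR(YAW)
def eul(x_dir,zt,s):
    y=s*np.array(x_dir); z=np.array(zt); return Ro.from_matrix(np.c_[np.cross(y,z),y,z]).as_euler('xyz',degrees=True)
def bp(x,y,z): return O+B@np.array([x,y,z],float)
def pick_e(s,yaw=12.): a=np.radians(yaw); return eul([np.cos(a),np.sin(a),0],[0,0,-1],s)
def bed_e(s): return eul(B[:,0],-B[:,2],s)
def wf(): return np.array(telemetry.current_wrist_force())
def st(*a): print(*a,'t',round(float(telemetry.current_time()),2),'tcp',np.round(telemetry.current_tcp_pos(),1),'w',round(float(telemetry.current_gripper_width()),3),'gf',np.round(telemetry.current_grasp_force(),1),'F',np.round(wf(),1))
E
python3 - <<'E'
from m import *
for s in(1,-1):
    for p,e in(((611.5,-302,220),pick_e(s)),((611.5,-302,56),pick_e(s)),(bp(0,-25,150),bed_e(s)),(bp(0,-25,56),bed_e(s)),(bp(0,-175,120),bed_e(s)),(bp(0,-165,42),bed_e(s))):
        q=env.inverse_kinematics(list(p),list(e)); print(s,None if q is None else np.round(q,1))
s=1 if env.inverse_kinematics([611.5,-302,220],list(pick_e(1))) is not None else -1
qs={k:env.inverse_kinematics(list(p),list(e)) for k,(p,e) in {}.items()}
E
```

```text
1 [-31.9  28.2  36.6  98.4   0.   46.1]
1 [-31.9  27.5  16.9  79.4   0.   46.1]
1 [ -3.4 -13.9 -18.9  61.6   5.7  77.1]
1 [ -2.3  -6.1 -22.1  50.6   5.2  78.1]
1 [-19.5  -5.4 -14.5  59.9  11.8  62.1]
1 [-16.8   0.4 -17.2  50.9  10.8  64.6]
-1 [ -31.9   28.2   36.6   98.4    0.  -133.9]
-1 [ -31.9   27.5   16.9   79.4    0.  -133.9]
-1 [  -3.4  -13.9  -18.9   61.6    5.7 -102.9]
-1 [  -2.3   -6.1  -22.1   50.6    5.2 -101.9]
-1 [ -19.5   -5.4  -14.5   59.9   11.8 -117.9]
-1 [ -16.8    0.4  -17.2   50.9   10.8 -115.4]
```

Run:
```python
from m import *
e=list(pick_e(1))
env.movep([611.5,-302,215],e); st('hover')
env.move_l([611.5,-302,70],rate=150); env.move_l([611.5,-302,56],rate=60); st('down')
env.set_gripper(0.0); st('grip')
env.move_l([611.5,-302,190],rate=150); st('lift')
f=grab('top'); g=grab('scene')
cv2.imwrite('pics/lift.png',cv2.resize(np.hstack([f['pixels'][100:300,280:480],g['pixels'][160:360,80:280]])[:,:,::-1],(800,400)))
```

```text
hover t 3.31 tcp [ 611.9 -300.9  215.2] w 0.998 gf 0.0 F [0.2 0.3 0.4]
down t 4.81 tcp [ 610.9 -301.7   55.1] w 0.999 gf 0.0 F [-0.1 -0.5  0.1]
grip t 5.58 tcp [ 611.5 -302.    56. ] w 0.001 gf 0.0 F [ 0.4 -0.6  0.3]
lift t 6.62 tcp [ 611.1 -301.8  188.8] w 0.0 gf 0.0 F [-0.5  1.  -0.8]
```

View pics/lift.png

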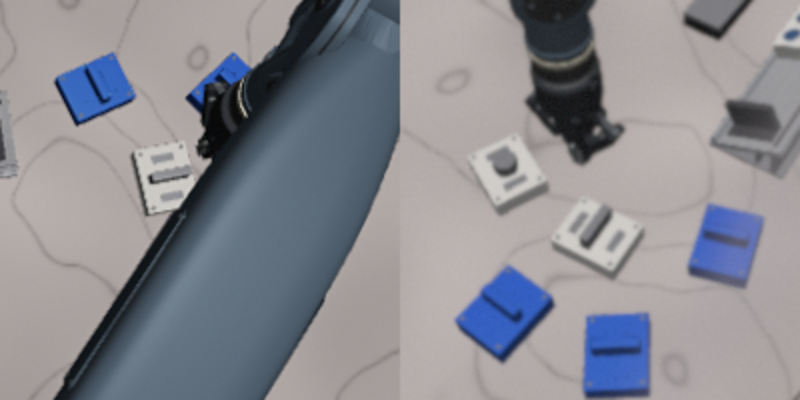

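The grasp missed: the gripper shut fully (width 0.001) and both views show the bar module still on the bench, at about crop (165,177) and (597,235). The gripper hangs at scene crop (580,140). Next I'll check that the cameras agree with the arm.

Run:
```python
from m import *
T=np.array([611.1,-301.8,188.8-22])
for n in('top','scene'):
    f=pickle.load(open(n+'.pkl','rb')); im=f['pixels'][:,:,::-1].copy()
    def proj(p):
        c=np.linalg.inv(f['pose'])@np.r_[p,1]; v=np.array([[c[0],-c[1],-c[2]]]); return cv2.projectPoints(v,np.zeros(3),np.zeros(3),np.array(f['K']),np.array(f['dist']))[0].ravel()
    print(n,'tip',proj(T),'modtop',proj([611.5,-302,30]),'base',proj([0,0,0]))
    for p,c in((T,(0,0,255)),([611.5,-302,56],(0,255,0)),(T+[0,0,22],(0,255,255))): cv2.circle(im,tuple(int(round(v)) for v in proj(p)),1,c,-1)
    m=proj([611.5,-302,30]).round().astype(int)
    w=f['range_z'][m[1]-8:m[1]+8,m[0]-15:m[0]-3]; ys,xs=np.mgrid[m[1]-8:m[1]+8,m[0]-15:m[0]-3]
    W=world(f,np.c_[xs.ravel(),ys.ravel()],w.ravel()); print('median',np.median(W,0).round(1))
    x,y=m; pic=im[max(0,y-80):y+40,max(0,x-50):x+70]; cv2.imwrite(f'{n}_c.png',cv2.resize(pic,(400,400)))
cv2.imwrite('pics/chk.png',np.hstack([cv2.imread('top_c.png'),cv2.imread('scene_c.png')]))
```

```text
top tip [377.65268856 178.1113104 ] modtop [363.66404357 188.35189347] base [259.22717029 397.57779798]
median [ 610.5 -272.4   30.9]
scene tip [173.31518749 246.73243172] modtop [178.72109925 275.07383207] base [121.44186584 127.71522226]
median [ 592.  -320.5   30.7]
```

View pics/chk.png

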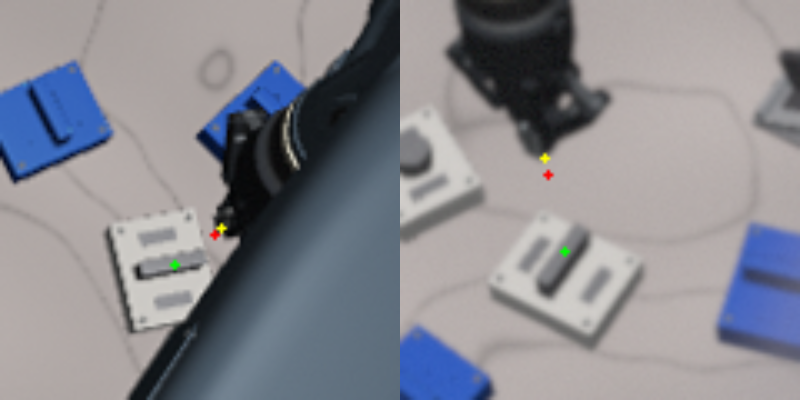

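The green aim point sits on the bar in both views. The closed fingertips end near the TCP itself (yellow, at crop (545,158)), not 22 mm beyond it (red), so they probably passed just over the bar. I'll probe the module's top with the closed fingers beside the bar to get the true tip length.

```bash
cat >> m.py <<'E'
def probe(start,d,maxd,step=2.,thr=4.,rate=40,quiet=False):
    """step along unit d until force change exceeds thr"""
    env.dwell(.1); f0=np.mean([wf() for _ in range(4)],0); p=np.array(start,float); d=np.array(d,float); k=0.
    while k<maxd:
        k=min(k+step,maxd); env.move_l(list(p+k*d),rate=rate); F=np.mean([wf() for _ in range(3)],0)-f0
        if -F@d>thr: break
    print('probe',k,'F',F.round(1),'along',round(float(F@d),1)); return k,p+k*d
E
python3 - <<'E'
from m import *
a=np.radians(12); x,y=np.array([611.5,-302])+(-32)*np.array([np.cos(a),np.sin(a)])
env.move_l([x,y,80],rate=200)
env.move_l([x,y,60],rate=100); k,p=probe([x,y,60],[0,0,-1],32,3.); st()
env.move_l([x,y,p[2]+45],rate=200); env.set_gripper(1.0); st()
E
```

```text
probe 32 F [-0.4  0.2 -0.6] along 0.6
t 10.64 tcp [ 580.1 -308.6   27.8] w -0.004 gf 0.0 F [-0.5  0.2 -0.4]
t 11.8 tcp [ 580.3 -308.7   73.1] w 1.005 gf 0.0 F [ 0.2  0.3 -0.5]
```

Run:
```python
from m import *
T=np.array(telemetry.current_tcp_pos()); e=Ro.from_euler('xyz',telemetry.current_tcp_rot(),degrees=True).as_matrix(); print(T,e.round(2).tolist())
P=[]
for n in('scene','top'):
    f=grab(n); im=cv2.resize(f['pixels'][:,:,::-1],None,fx=4,fy=4,interpolation=2)
    def proj(p):
        c=np.linalg.inv(f['pose'])@np.r_[p,1]; v=np.array([[c[0],-c[1],-c[2]]]); return cv2.projectPoints(v,np.zeros(3),np.zeros(3),np.array(f['K']),np.array(f['dist']))[0].ravel()*4
    ip=lambda p:tuple(int(round(v)) for v in proj(p))
    cv2.circle(im,ip(T),3,(0,255,255),-1)
    for s,c in((1,(0,0,255)),(-1,(255,0,255))):
        cv2.line(im,ip(T+e[:,1]*s*42),ip(T+e[:,1]*s*42+e[:,2]*22),c,1)
    m=proj([605,-302,50]).astype(int); P.append(cv2.resize(im[m[1]-240:m[1]+200,m[0]-200:m[0]+200],(400,440)))
cv2.imwrite('pics/chk2.png',np.hstack(P))
```

```text
[ 580.27633477 -308.69070213   73.10280901] [[-0.21, 0.98, 0.0], [0.98, 0.21, -0.0], [-0.0, 0.0, -1.0]]
```

View pics/chk2.png

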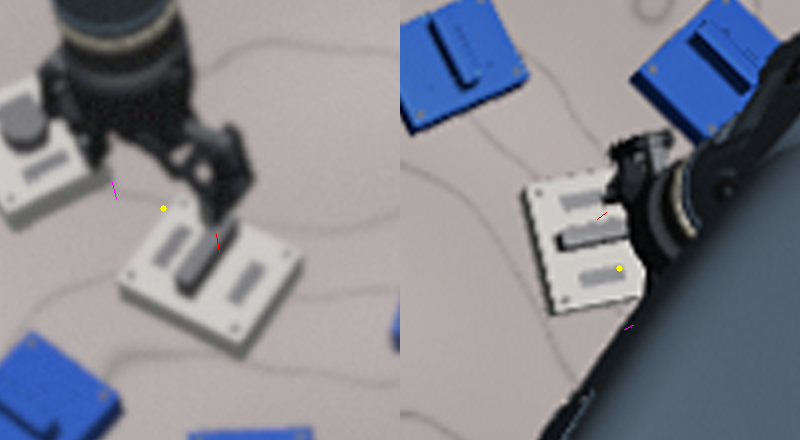

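Run:
```python
from m import *
T=np.array(telemetry.current_tcp_pos()); e=Ro.from_euler('xyz',telemetry.current_tcp_rot(),degrees=True).as_matrix()
for n in('scene','top'):
    f=pickle.load(open(n+'.pkl','rb')); r=f['range_z']; ys,xs=np.nonzero((r>0)&(f['pixels'].max(2)<110))
    rr=cv2.erode(r,np.ones((3,3))); dd=cv2.dilate(r,np.ones((3,3))); ok=(dd-rr)[ys,xs]<25; ys,xs=ys[ok],xs[ok]
    W=world(f,np.c_[xs,ys],r[ys,xs]); L=(W-T)@e
    k=(abs(L[:,0])<70)&(abs(L[:,1])<100)&(L[:,2]>-150)&(L[:,2]<45)
    k&=W[:,2]>40
    print(n,k.sum())
    for lo in range(-110,45,12):
        q=L[k&(L[:,2]>=lo)&(L[:,2]<lo+12)]
        if len(q): print(lo,len(q),'x',np.percentile(q[:,0],[2,50,98]).round(),'y',np.percentile(q[:,1],[2,25,50,75,98]).round())
```

```text
scene 431
-110 45 x [-18. -12.   6.] y [-68.  23.  64.  69.  70.]
-98 43 x [-17. -11.   7.] y [-68.  36.  39.  68.  73.]
-86 52 x [-14.  -8.   7.] y [-70. -62.  49.  67.  71.]
-74 9 x [-15. -13.  -7.] y [-44.  49.  52.  54.  55.]
-62 17 x [-12.  -8.  -4.] y [-48. -44.  45.  47.  54.]
-50 14 x [-12.  -6.   4.] y [-47. -45. -45. -44.  28.]
-38 4 x [-10.  -0.   4.] y [-46. -46. -45. -45. -44.]
10 24 x [-31.  -6.  21.] y [32. 37. 38. 39. 40.]
22 34 x [-31.  -8.  19.] y [30. 37. 38. 39. 40.]
top 79
-110 4 x [13. 14. 17.] y [38. 55. 62. 63. 65.]
-98 10 x [ 9. 12. 14.] y [41. 43. 46. 58. 67.]
-86 18 x [-2.  5. 13.] y [48. 50. 53. 56. 65.]
-74 1 x [12. 12. 12.] y [47. 47. 47. 47. 47.]
-62 1 x [13. 13. 13.] y [46. 46. 46. 46. 46.]
10 2 x [32. 32. 32.] y [28. 29. 31. 33. 34.]
22 3 x [32. 32. 33.] y [30. 31. 32. 33. 33.]
```

The depth shows the fingers about 40 mm further back along the tool than stated: open tips are about 30 mm behind the TCP. Laterally they agree. TCP z = 28 is already known to be free of contact when shut, and there the tips overlap the bar by about 15 mm, so I'll grasp at that height.

Run:
```python
from m import *
env.move_l([611.5,-302,73],rate=150)
env.move_l([611.5,-302,28],rate=120); st('down')
env.set_gripper(0.0); st('grip')
if telemetry.current_gripper_width()>.05:
    env.move_l([611.5,-302,60],rate=100); env.dwell(.1); st('lift')
```

```text
down t 12.79 tcp [ 610.7 -301.9   27.6] w 1.002 gf 0.0 F [-0.  -0.   0.2]
grip t 13.45 tcp [ 611.9 -302.2   28.6] w 0.143 gf 63.4 F [0.1 0.5 1.9]
lift t 14.02 tcp [ 610.9 -301.6   58.9] w 0.14 gf 62.9 F [ 0.3  0.7 -2.2]
```

```bash
cat >> m.py <<'E'
def locate(f,hint_c,r=60):
    """white top of module near world point -> world pts by depth"""
    w=whitemask(f['pixels']); return w
E
python3 - <<'E'
from m import *
env.move_l([611.5,-302,170],rate=220)
p=bp(5,-28,28+100); env.movep(list(p),list(bed_e(1))); env.dwell(.1); st('hover'); print(p)
P=[]
for n in('scene','top'):
    f=grab(n)
    def proj(p):
        c=np.linalg.inv(f['pose'])@np.r_[p,1]; v=np.array([[c[0],-c[1],-c[2]]]); return cv2.projectPoints(v,np.zeros(3),np.zeros(3),np.array(f['K']),np.array(f['dist']))[0].ravel()
    im=cv2.resize(f['pixels'][:,:,::-1],None,fx=3,fy=3,interpolation=2)
    box=[(x,y,130) for x,y in((-45,-68),(55,-68),(55,12),(-45,12))]
    q=np.array([proj(bp(*b))*3 for b in box]).round().astype(int); cv2.polylines(im,[q],True,(0,0,255),1)
    q=np.array([proj(bp(*b))*3 for b in ((-52,20,30),(48,20,30),(48,160,30),(-52,160,30))]).round().astype(int); cv2.polylines(im,[q],True,(0,255,0),1)
    m=(proj(bp(0,0,60))*3).astype(int); P.append(cv2.resize(im[max(0,m[1]-250):m[1]+200,max(0,m[0]-200):m[0]+200],(400,450)))
cv2.imwrite('pics/hov.png',np.hstack(P))
E
```

```text
hover t 16.13 tcp [605.3  62.7 157.4] w 0.146 gf 62.9 F [ 0.1  1.2 -2.3]
[604.39821058  63.80489025 156.96750179]
```

View pics/hov.png

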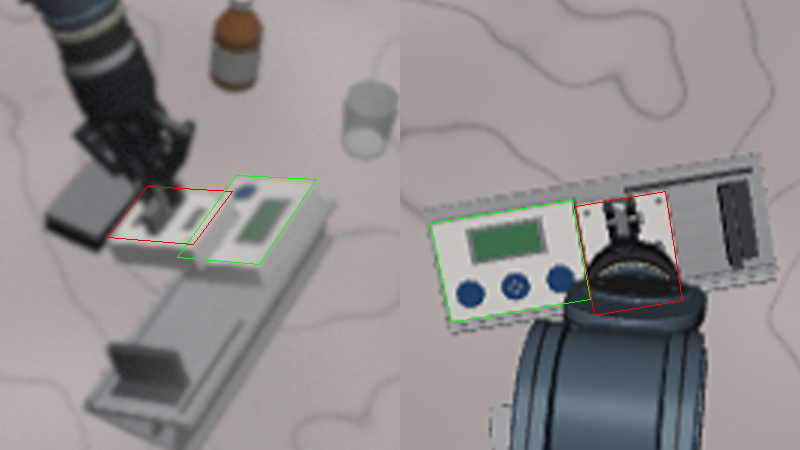

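Red (expected module top) and green (meter top) both match in the two views, in top around (630,250) and scene around (170,215). So the offset lies along the tool and the bed pose is good. Now I'll lower it by feel, then close it to the lip and to the meter.

Run:
```python
from m import *
X,Yb,Z=B.T
env.move_l(list(bp(4,-27,28+6)),rate=150); st('pre')
k,p=probe(bp(4,-27,34),-Z,10,1.,4.); st('z')
p=p+0.5*Z; env.move_l(list(p),rate=40)
k,p=probe(p,-X,11,1.,6.); st('x')
p=p+0.5*X; env.move_l(list(p),rate=40)
k,p=probe(p,Yb,12,1.,6.); st('y')
print('tcp in bed', (B.T@(p-O)).round(1))
```

```text
pre t 17.01 tcp [641.5  71.6  71.5] w 0.147 gf 62.9 F [ 0.8 -0.2 -2.2]
probe 6.0 F [-5.2 -1.2  5.7] along -7.3
z t 18.61 tcp [643.2  72.1  65.8] w 0.144 gf 63.8 F [-4.8 -0.9  3.9]
probe 9.0 F [ 7.3  2.1 -0.3] along -6.8
x t 21.21 tcp [636.9  70.9  63.7] w 0.144 gf 62.8 F [5.8 1.7 0.8]
probe 11.0 F [ 0.1 -6.4  0.7] along -6.3
y t 24.31 tcp [635.6  78.   63.9] w 0.148 gf 62.9 F [ 5.5 -5.6  1.1]
tcp in bed [ -4.5 -16.   28.5]
```

Run:
```python
from m import *
X,Yb,Z=B.T
env.set_gripper(1.0)
env.move_l(list(bp(-4.5,-16,100)),rate=180)
env.move_l(list(bp(-2,-180,100)),rate=250); env.set_gripper(0.); st('over')
for n in('scene','top'):
    f=grab(n)
    def proj(p):
        c=np.linalg.inv(f['pose'])@np.r_[p,1]; v=np.array([[c[0],-c[1],-c[2]]]); return cv2.projectPoints(v,np.zeros(3),np.zeros(3),np.array(f['K']),np.array(f['dist']))[0].ravel()
    im=cv2.resize(f['pixels'][:,:,::-1],None,fx=4,fy=4,interpolation=2)
    q=np.array([proj(bp(*b))*4 for b in ((-52,-60,30),(48,-60,30),(48,20,30),(-52,20,30))]).round().astype(int); cv2.polylines(im,[q],True,(0,0,255),1)
    m=(proj(bp(0,-40,30))*4).astype(int); cv2.imwrite(f'{n}_c.png',im[max(0,m[1]-220):m[1]+220,max(0,m[0]-200):m[0]+200])
cv2.imwrite('pics/rel.png',np.hstack([cv2.resize(cv2.imread(f'{n}_c.png'),(400,440)) for n in('scene','top')]))
```

```text
over t 27.13 tcp [637.4 -84.7 128.6] w -0.003 gf 0.0 F [ 0.8 -0.3 -0.6]
```

View pics/rel.png

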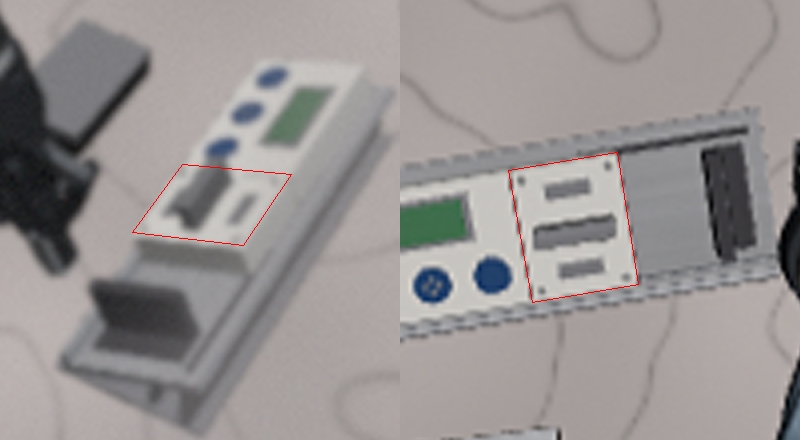

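The module sits in its place: it fills the red target outline in both views, flush with the meter at top (512,170)-(533,300). The stop at (728,200) is still open, so I'll push it up now.

Run:
```python
from m import *
X,Yb,Z=B.T
env.move_l(list(bp(-2,-180,12)),rate=150); st('low')
env.move_l(list(bp(-2,-150,12)),rate=80); st('touch')
env.move_l(list(bp(-2,-94,12)),rate=80); st('near')
k,p=probe(bp(-2,-94,12),Yb,22,1.5,7.); st('push'); print((B.T@(p-O)).round(1))
```

```text
low t 27.97 tcp [673.  -78.2  48.8] w -0.003 gf 0.0 F [0.1 0.2 0.8]
touch t 28.49 tcp [667.  -47.9  48.4] w -0.004 gf 0.0 F [ 0.9  0.1 -0.1]
near t 29.34 tcp [656.1   7.6  47.8] w -0.001 gf 0.0 F [-0.3  0.7 -0.3]
probe 15.0 F [ 3.4 -9.4 -2.8] along -9.9
push t 31.94 tcp [654.5  17.6  48.2] w -0.001 gf 5.1 F [  3.  -10.2  -2.7]
[ -2. -79.  12.]
```

Run:
```python
from m import *
env.move_l(list(bp(-2,-95,12)),rate=80); env.move_l(list(bp(-2,-100,110)),rate=200); env.move_l(list(bp(-2,-190,130)),rate=220); env.dwell(.2); st('clear')
for n in('scene','top'):
    f=grab(n)
    def proj(p):
        c=np.linalg.inv(f['pose'])@np.r_[p,1]; v=np.array([[c[0],-c[1],-c[2]]]); return cv2.projectPoints(v,np.zeros(3),np.zeros(3),np.array(f['K']),np.array(f['dist']))[0].ravel()
    im=cv2.resize(f['pixels'][:,:,::-1],None,fx=4,fy=4,interpolation=2)
    q=np.array([proj(bp(*b))*4 for b in ((-52,-60,30),(48,-60,30),(48,20,30),(-52,20,30))]).round().astype(int); cv2.polylines(im,[q],True,(0,0,255),1)
    m=(proj(bp(0,-40,30))*4).astype(int); cv2.imwrite(f'{n}_c.png',im[max(0,m[1]-220):m[1]+220,max(0,m[0]-200):m[0]+200])
cv2.imwrite('pics/fin.png',np.hstack([cv2.resize(cv2.imread(f'{n}_c.png'),(400,440)) for n in('scene','top')]))
```

```text
clear t 33.7 tcp [626.7 -95.  154.9] w 0.004 gf 0.0 F [-0.5  0.1  0.7]
```

View pics/fin.png

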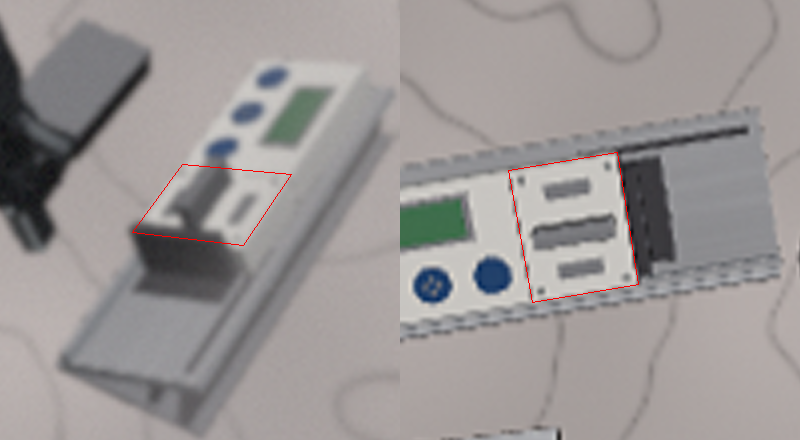

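The stop plate now stands against the module's side (top (645,215), scene (190,260)). The module still fills its outline, and the arm is clear. Handing in.

```bash
python3 -c "
from h import *
print(job.close_job())"
```

```text
the job is handed in; nothing more can be done
None
```

I handed the job in at about 34 s, but no verdict came back: by the camera check, the bar-handled module lies flat against the lip and flush to the meter, with the end stop against its other side and the arm clear.

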